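# Take the blue registration card off its sprung rack and hold it in the reader's slot

### The arm

A 7-joint arm with a two-finger parallel gripper is mounted at the origin on a cart in front of the work surface, level with it; the furniture and walls round the work are solid. World frame = base frame: x ahead of the robot, y to its left, z up, the work surface at z = 0. Lengths are in mm, angles in rad, forces in N, time in s.
With the tool pointing down it reaches from about 425 to 1025 mm from the base axis. Payload 9.4 kg.
Tool frame: the origin (TCP) lies between the finger pads; the fingertips stand 25 mm ahead of it and the grasp point (between the pads) lies 6 mm ahead of it; z points along the fingers, y is the line along which they close (so a half turn about z gives the same grasp; the last joint's range is limited). The gripper opens to 85 mm and grips with 20 to 120 N. Pads are 22 mm wide; open, the fingers measure 114 mm over their backs; the gripper's body (76 mm by 85 mm) begins 54 mm behind the grasp point. The pads swing forward as they close: fully open they stand 13 mm farther back than shut.
Start: joints at [-1.294, 0.599, -0.003, 1.599, 0.002, 0.943, -0.08], TCP at [251.19, 680.094, 256.275] pointing down, gripper open.
Joint ranges: [-2.57, 2.57], [-0.35, 1.97], [-1.29, 1.29], [0.11, 2.56], [-1.05, 4.19], [0.11, 1.86], [-2.63, 2.63]. Speed limits (rad/s): [2.22, 2.22, 3.01, 3.01, 3.14, 3.14, 3.14].

### API

Orientations are given as a unit quaternion [x, y, z, w].
In Python, from workcell import get_obs, viewer, job_done gives the robot as it stands.
- The arm moves only by the tool send_rows, never from a script. Its argument "motion" is a list of rows, each a list of 6 numbers: the shift along the world's x, y, z in units of 40 mm (1.0 is 40 mm), then the turn, a rotation vector about the world's x, y, z in units of 6 degrees (1.0 is 6 degrees). In form: [[tx, ty, tz, ax, ay, az], ...]. A call has 1 to 20 rows; each row shifts and turns the commanded pose from where the row before left it; what a row does not reach is not made up. A row lasts 1/12 s, in which the tool goes at most 41.7 mm and 7.16 degrees, less where a joint would pass 70% of its speed; a pose out of reach is approached as far as the arm can. A call is refused whole if a number of a shift passes 1 or a number of a turn 1, either way. A call with a gripper value outside its range is refused whole. "gripper" is the finger opening in mm, from 0 to 85.4, set as the call begins (left out, the last holds). The fingers move at their own pace and stop on an object; "newtons" is the grip in N (left out, the last holds). Time passes only in rows, so rows that do not move let the fingers close. It gives the time, the measured TCP pose, the force, the opening and the grip force at its end, in the units of the state.
- get_obs(): the state, without advancing time (a new reading comes with each control period).
- viewer.snapshot(name): name is "scene" or "top" or "wrist"; returns the picture (480x640x3 uint8, red, green, blue); there is no depth.
- viewer.get_calibration(name): a dict with "fx", "fy", "cx", "cy" (pixels), "rvec" (rotation vector, rad) and "tvec" (3), from world to camera coordinates, as OpenCV has them. Camera axes: x right, y down, z forward; pixel columns grow to the right and rows downward; lengths in mm; the calibration is good to about 2 mm. A picture is of the moment at which its call begins: read the wrist's pose just before it. get_calibration takes no time and is no camera call; for the wrist camera it gives the pose at the moment of the call.
- job_done(): hands the job in; it is judged then, once.
The state is a dict: "clock": time; "joint_positions": joint angles; "qd": joint speeds; "tau": joint torques, N m; "position": TCP position; "tool_rot": TCP orientation; "wrist_force": force on the tool from outside, world axes, zero at the start; "ft_torque": the same for the moment, N m; "width": finger opening in mm; "grasp_force": force on a finger pad.
Only numpy, scipy, OpenCV 4.12 (cv2) and the standard library are available. Lean on these libraries where they do the work, as an engineer would, in place of code of your own. Each camera call takes 0.05 s, during which the arm holds its last target. There are 200 camera calls.

### The job

Pull the blue registration card straight up out of its sprung catch on the card rack, then lower it upright through the narrow slot in the top of the card reader, printed face towards the reader's clear window, until the black line round the card is level with the slot's rim. Finish while still holding it there by its blue head, hanging clear of the reader's floor: do not let go. Leave the yellow card on the rack and the other things on the desk where they are.

Things in the scene. Friction and masses are not known exactly. Their poses are not given: they have to be found in the camera images.
- card_blue: Rigid card holder, upright: plate 8 mm thick (x), 54 mm wide (y), 100 mm high (z), about 80 g. Origin: centre of its bottom edge, z up. Blue ears 58 to 66 mm above the origin make it 74 mm wide there; blue head above, white below. It hangs by its ears in either of the rack's two stations, axes parallel to the rack's, bottom edge 17 mm above the desk.
- card_blue_head (a point): Middle of the blue card's head, where to grip it: 85 mm above the card's origin. The head reaches from 70 to 100 mm above the origin; pinch it from above across the 8 mm thickness (card x).
- card_blue_line (a point): Black line round the blue card, 40 mm above its origin (this point: centre of the card at that height).
- card_blue_face (a point): Centre of the blue card's printed face (dark square and bars): 4 mm along the card's -x, 50 mm above its origin.
- card_yellow: The same holder with a yellow head and ears, in the rack's other station. To be left alone.
- rack: Card rack fixed to the desk: grey base 90 mm (x) by 225 mm (y) by 10 mm, origin on the desk at its centre. Two stations at y = -55 and +55 mm. At each, aluminium posts 75 mm high, 28.5 to 40.5 mm to either side of the station's middle, carry the card's ears; cheeks 6 mm higher keep the ears from sliding in x. The card's bottom must rise over 100 mm above the desk before moving sideways.
- station_r (a point): Middle of the rack's right (-y) station, 75 mm above the desk, level with the post tops. Over each ear stands an orange jaw, up to 96 mm above the desk, sprung towards the card; its sloped nose overlaps the ear by 3.5 mm.
- station_l (a point): Middle of the left (+y) station, built alike. Pulling a card straight up pushes its two jaws aside (outward in y) against 4 to 6.5 N each: the lift takes about 6 to 12 N over the first 10 mm and is free after 25 mm.
- reader: Card reader fixed to the desk: hollow white box 110 mm (x) by 130 mm (y) by 95 mm high, blue rim round the slot up to 100 mm; origin on the desk under its centre. Clear window in its front, the -x side. Inner floor 16 mm above the desk. With the printed face to the window the card's axes are parallel to the reader's.
- reader_slot (a point): Centre of the slot at the upper edge of the blue rim, 100 mm above the desk; axes as the reader's. The slot, long side along y, is 10 mm (x) by 56 mm (y), 1 mm wider than the card on every side, and goes through the 10 mm thick top; above it the rim flares at 45 degrees to 20 by 66 mm. Hollow below.
- barcode_pad: Pad of labels lying on the desk, 115 x 60 x 14 mm. Bystander.
- phone: Smart phone lying on the desk, 161 x 76 x 10 mm. Bystander.
- gel_pen: Pen lying on the desk, 156 mm long. Bystander.
- sanitizer: White pump bottle standing at the back of the desk, 70 x 100 mm, 234 mm high. Bystander.
There are look-alikes about, which are no part of the job. What is shaped like the card_blue but turquoise is not meant.

How it is judged:
By the outcome, as a careful person would: the job done as asked, in the order asked, and still so for the second after the job is handed in, while the arm keeps its last pose, push and grip.
It also fails if it takes over 51 s, if anything falls off the work surface, if the arm or the gripper's body presses on something with over 40 N, if the wrist force passes 120 N, or if a joint passes its speed limit or range.

## Working session

There is one attempt and no reset: what is moved stays moved. The work goes in short steps, Python scripts to look and compute and a tool call to move; the robot and the scene stay as the last step left them, time stands still between calls to the robot, and variables do not carry over. Pictures are saved under pics/ and viewed, at most 10 in all, crops included, and the job is handed in when it is done.

Besides the shell and the picture viewer there is one more tool, called after "Emit:" as name(argument=value, ...) on one line, values as JSON. send_rows: Moves the arm, as the interface text tells. Its arguments: {"type":"object","properties":{"motion":{"type":"array","items":{"type":"array","items":{"type":"number"}}},"gripper":{"type":"number"},"newtons":{"type":"number"}},"required":["motion"]}

```bash
ls; mkdir -p pics; cat > h.py <<'E'
import numpy as np, cv2
from workcell import get_obs, viewer, job_done
def cal(n):
    c=viewer.get_calibration(n); K=np.array([[c['fx'],0,c['cx']],[0,c['fy'],c['cy']],[0,0,1.]])
    return K,cv2.Rodrigues(np.array(c['rvec'],float))[0],np.array(c['tvec'],float).ravel()
def ray(C,uv):
    K,R,t=C; d=R.T@np.linalg.solve(K,[uv[0],uv[1],1.]); return -R.T@t,d
def onz(C,uv,z):
    o,d=ray(C,uv); return o+d*(z-o[2])/d[2]
def proj(C,p):
    K,R,t=C; q=K@(R@np.asarray(p,float)+t); return q[:2]/q[2]
def tri(C1,a,C2,b):
    o1,d1=ray(C1,a);o2,d2=ray(C2,b)
    s=np.linalg.lstsq(np.c_[d1,-d2],o2-o1,rcond=None)[0]
    p,q=o1+s[0]*d1,o2+s[1]*d2; return (p+q)/2,np.linalg.norm(p-q)
E
python3 - <<'E'
from h import *
for n in("scene","top"):
    im=viewer.snapshot(n); cv2.imwrite(f"pics/{n}1.png",im[...,::-1]); K,R,t=cal(n); print(n,K[0,0],-R.T@t,R[2])
print(get_obs())
E
```

```text
pics
scene 538.8554504449191 [ 176.59567993 -459.64096111  459.54186313] [ 0.43369596  0.78686483 -0.4390348 ]
top 573.4153534194966 [ 322.65204575  180.63421389 1215.90055248] [ 0.19634147  0.01282177 -0.98045175]
{'clock': 0.1, 'joint_positions': array([-1.29368258,  0.60003052, -0.00258007,  1.6000431 ,  0.00176994,
        0.94293912, -0.07984163]), 'qd': array([ 1.58673189e-03, -2.01059743e-03,  1.51109211e-04, -4.90310300e-04,
        5.31544698e-04,  5.31325038e-05,  1.32375441e-03]), 'tau': array([ 4.83929791e-03, -7.77998829e+01,  1.57028038e+00, -2.58626676e+01,
        1.27191801e-02,  5.51261575e-03,  7.94199394e-06]), 'position': array([251.04091237, 679.72819717, 255.5157347 ]), 'tool_rot': array([ 1.75971011e-01,  9.84395094e-01, -7.04288919e-04, -8.16085717e-05]), 'wrist_force': array([-0.24781016, -0.56534555, -0.77892415]), 'ft_torque': array([-0.01164922,  0.02744421, -0.00022186]), 'grasp_force': 0.0, 'width': 85.47497674628003}
```

View pics/scene1.png

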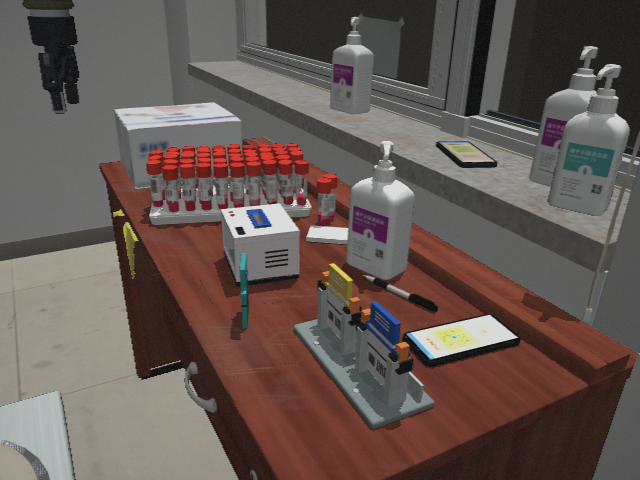

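View pics/top1.png

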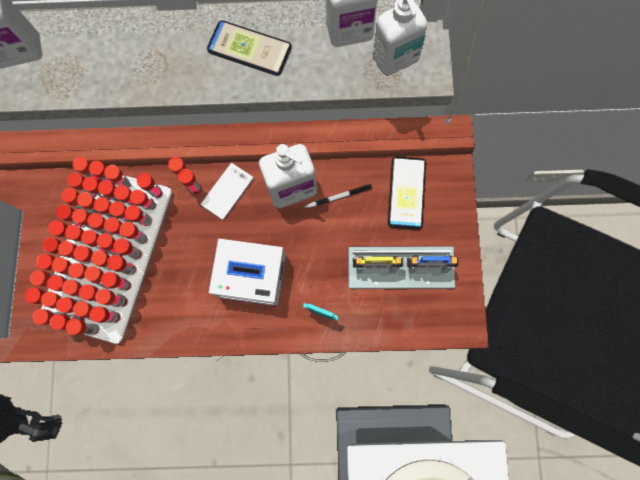

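The top picture shows the rack at (402,268), with the blue card at (433,260) and the yellow at (377,262). The reader is at (247,272) with its slot at (245,270).

Candidates for card_blue:
- Blue head in the rack's right station: scene (385,320), top (433,260).
- Turquoise look-alike: scene (243,290), top (320,312).
- Yellow card: scene (340,280).

I choose the blue head in the right (-y) station and will check it in a crop.

```bash
python3 - <<'E'
from h import *
im=cv2.imread("pics/scene1.png")
a=cv2.resize(im[255:425,290:440],None,fx=3,fy=3,interpolation=cv2.INTER_CUBIC)
b=cv2.resize(im[195:290,205:305],None,fx=3.4,fy=3.4,interpolation=cv2.INTER_CUBIC)
c=np.zeros((510,450+b.shape[1],3),np.uint8);c[:,:450]=a;c[:b.shape[0],450:]=b
cv2.imwrite("pics/crop1.png",c)
top=cv2.imread("pics/top1.png");C=cal("top")
hsv=cv2.cvtColor(top,cv2.COLOR_BGR2HSV)
m=cv2.inRange(hsv,(105,120,60),(125,255,255))
n,l,s,ce=cv2.connectedComponentsWithStats(m)
for i in range(1,n):
    if s[i,4]>60:
        pts=np.argwhere(l==i)[:,::-1].astype(np.float32)
        r=cv2.minAreaRect(pts); print(s[i],ce[i],r,onz(C,r[0],100),onz(C,r[0],117))
        bx=np.array([onz(C,p,100)[:2] for p in cv2.boxPoints(r)]);print(bx.round(1).tolist())
for nm,uv in dict(rack=[(349,247),(454,247),(455,288),(349,289)]).items():print(nm,[onz(C,p,10)[:2].round(1).tolist() for p in uv])
E
```

```text
[208  22  16  29 111] [215.52252252  34.99099099] ((215.26004028320312, 35.45442199707031), (3.9175479412078857, 30.864421844482422), 23.749494552612305) [1011.89943746  411.75380802  100.        ] [1001.39921355  408.23285528  117.        ]
[[981.2, 428.7], [1047.0, 402.4], [1042.9, 394.7], [977.2, 421.0]]
[421 256  30   8 161] [436.14285714 258.47204969] ((435.5, 259.5), (7.0, 29.0), 90.0) [509.05129237 -26.70887996 100.        ] [506.21162427 -23.55014634 117.        ]
[[517.0, 1.3], [515.1, -55.6], [501.2, -54.6], [503.0, 2.1]]
[227 261  37  18 357] [245.32492997 269.63305322] ((245.21998596191406, 269.4599609375), (35.92102813720703, 13.01076602935791), 8.130102157592773) [501.16950977 348.49986032 100.        ] [498.44991537 345.94253926 117.        ]
[[494.6, 385.5], [520.2, 381.9], [507.8, 311.5], [482.3, 315.3]]
rack [[557.1, 139.2], [549.8, -84.6], [462.0, -80.2], [466.9, 142.6]]
```

View pics/crop1.png

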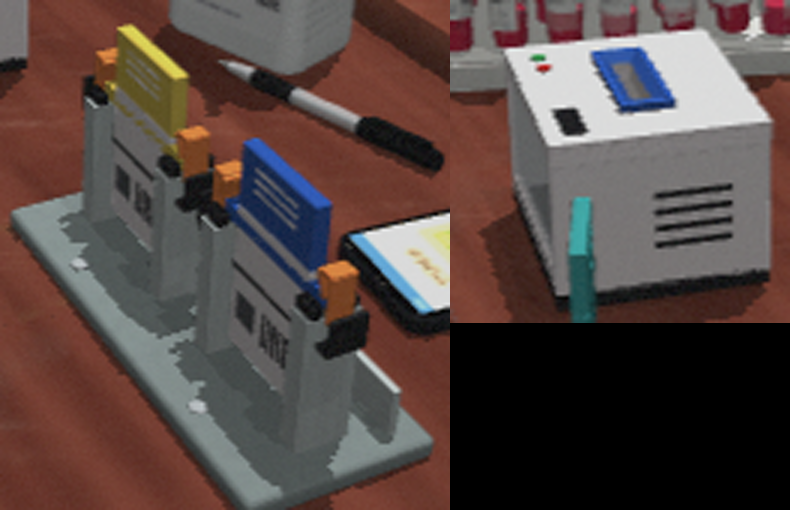

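The crop shows the printed square and bars on the world -x side of the blue card. The reader's open window side is also -x, so no half-turn is needed. I'll move over the reader first for a wrist view.

Emit:
send_rows(motion=[[0.41,-0.59,0.1,0,0,-0.95],[0.41,-0.59,0.1,0,0,-0.95],[0.41,-0.59,0.1,0,0,-0.95],[0.41,-0.59,0.1,0,0,-0.95],[0.41,-0.59,0.1,0,0,-0.95],[0.41,-0.59,0.1,0,0,-0.95],[0.41,-0.59,0.1,0,0,-0.95],[0.41,-0.59,0.1,0,0,-0.95],[0.41,-0.59,0.1,0,0,-0.95],[0.41,-0.59,0.1,0,0,-0.95],[0.41,-0.59,0.1,0,0,-0.95],[0.41,-0.59,0.1,0,0,-0.95],[0.41,-0.59,0.1,0,0,-0.95],[0.41,-0.59,0.1,0,0,-0.95],[0,0,0,0,0,0],[0,0,0,0,0,0]], gripper=85)

```text
clock: 1.43
position: [481.7, 348.1, 312.4]
tool_rot: [0.767, 0.641, 0.0, 0.0]
wrist_force: [0.2, -0.3, -0.1]
width: 84.9
grasp_force: 0.0
```

```bash
python3 - <<'E'
from h import *
C=cal("wrist");im=viewer.snapshot("wrist");cv2.imwrite("pics/w1.png",im[...,::-1]);np.savez("w1.npz",K=C[0],R=C[1],t=C[2])
print(C[0][0,0],-C[1].T@C[2],C[1][2]); o=get_obs();print(o["position"],o["tool_rot"],o["clock"],proj(C,[501,348,100]))
E
```

```text
344.9771935703505 [495.1223896  423.06908224 430.53357466] [-0.05291944 -0.28827494 -0.95608425]
[480.71397175 349.53088727 312.09839233] [ 7.66408893e-01  6.42352985e-01 -1.90397983e-04 -1.20162098e-04] 1.4833 [343.50127001 209.7552662 ]
```

View pics/w1.png

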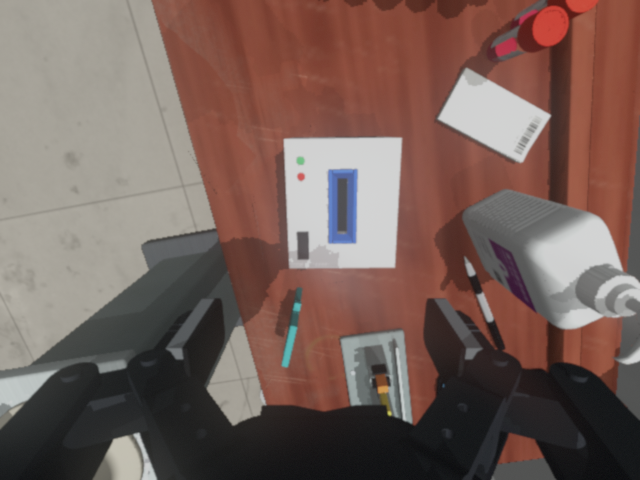

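The wrist picture shows the slot's blue rim at (343,206), with the reader's top nearly aligned to the image axes. I'll measure it.

```bash
cat >> h.py <<'E'
def blob(im,lo,hi,C,z,box=None,amin=100):
    hsv=cv2.cvtColor(im,cv2.COLOR_BGR2HSV); m=cv2.inRange(hsv,lo,hi)
    if box: b=np.zeros_like(m); b[box[1]:box[3],box[0]:box[2]]=1; m=m*b
    cs,_=cv2.findContours(m,cv2.RETR_EXTERNAL,cv2.CHAIN_APPROX_NONE); out=[]
    for c in cs:
        if cv2.contourArea(c)<amin: continue
        w=np.array([onz(C,p[0],z)[:2] for p in c],np.float32)
        r=cv2.minAreaRect(w); e=cv2.boxPoints(r); a,b2=e[1]-e[0],e[2]-e[1]; L=a if a@a>b2@b2 else b2
        if L[1]<0:L=-L
        out.append((np.round(r[0],1),np.round(r[1],1),round(float(np.degrees(np.arctan2(-L[0],L[1]))),2)))
    return out
E
python3 - <<'E'
from h import *
im=cv2.imread("pics/w1.png");d=np.load("w1.npz");C=(d["K"],d["R"],d["t"])
print("rim",blob(im,(105,100,50),(128,255,255),C,100,(300,140,400,270)))
print("slot",blob(im,(0,0,0),(180,120,75),C,100,(331,170,356,240),60))
print("top",blob(im,(0,0,150),(180,50,255),C,95,(270,120,410,280),2000))
t=cv2.imread("pics/top1.png");C=cal("top")
print("rimtop",blob(t,(105,100,50),(128,255,255),C,100,(210,240,290,300)))
E
```

```text
rim [(array([500.3, 350.8]), array([71.6, 25.9]), -10.03)]
slot []
top [(array([500.2, 350.4]), array([131.5, 111.5]), -9.68)]
rimtop [(array([501.3, 348.4]), array([72.6, 26.8]), -9.65)]
```

Emit:
send_rows(motion=[[0,-0.9,-0.1,0,0,0.15],[0,-0.9,-0.1,0,0,0.15],[0,-0.9,-0.1,0,0,0.15],[0.1,-0.9,-0.1,0,0,0.15],[0.1,-0.9,-0.1,0,0,0.15],[0.1,-0.9,-0.1,0,0,0.15],[0.1,-0.9,-0.1,0,0,0.15],[0.1,-0.9,-0.1,0,0,0.15],[0.1,-0.9,-0.1,0,0,0.15],[0.1,-0.9,-0.1,0,0,0],[0,-0.3,0,0,0,0],[0,0,0,0,0,0],[0,0,0,0,0,0]])

```text
clock: 2.57
position: [508.8, -21.5, 272.0]
tool_rot: [0.719, 0.695, -0.0, -0.0]
wrist_force: [-0.1, 1.2, 0.2]
width: 84.9
grasp_force: 0.0
```

```bash
python3 - <<'E'
from h import *
C=cal("wrist");im=viewer.snapshot("wrist")[...,::-1].copy();cv2.imwrite("pics/w2.png",im);np.savez("w2.npz",K=C[0],R=C[1],t=C[2])
o=get_obs();print(o["position"],o["tool_rot"],o["clock"],proj(C,[507,-24,117]))
print("blue",blob(im,(105,100,50),(128,255,255),C,117,amin=20))
print("yellow",blob(im,(22,120,80),(35,255,255),C,117,amin=20))
E
```

```text
[508.81998626 -20.56078816 272.07018697] [ 7.18406958e-01  6.95622912e-01  7.21190453e-05 -4.50140168e-04] 2.6167 [322.02989672 232.05888794]
blue [(array([507.7, -21.3]), array([52.9,  7. ]), -0.89), (array([508.7,  11.9]), array([2.4, 5.6]), 88.03)]
yellow []
```

View pics/w2.png

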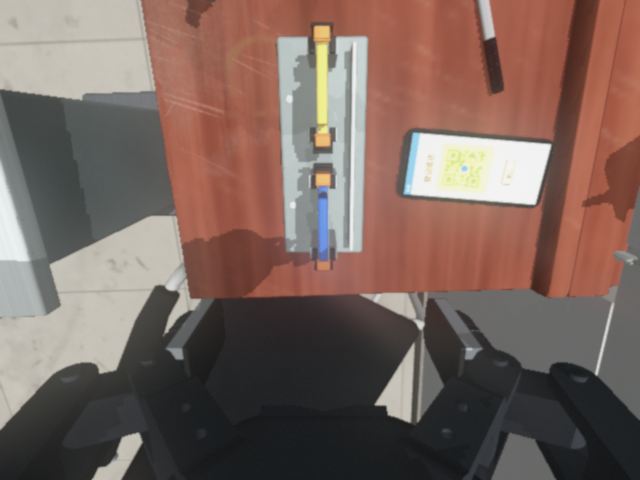

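Straight down from above, the blue head runs from (323,185) to (323,250) in the image. Next I'll measure the rack's yaw from its base and jaws.

```bash
python3 - <<'E'
from h import *
im=cv2.imread("pics/w2.png");d=np.load("w2.npz");C=(d["K"],d["R"],d["t"])
for z in (96,):print("jaws",*blob(im,(5,150,100),(18,255,255),C,z,(300,20,345,275),60),sep="\n")
print("yel",blob(im,(22,100,60),(34,255,255),C,117,(300,20,345,150),20))
print("base",[onz(C,p,10)[:2].round(1) for p in((278,37.5),(368,37),(362,251.5),(286,251.5))])
E
```

```text
jaws
yel [(array([510.6,  84.8]), array([61.5,  7.9]), -1.82)]
base [array([469.3, 144.8]), array([557.3, 142.1]), array([551., -80.]), array([462.4, -76.9])]
```

Emit:
send_rows(motion=[[-0.02,-0.025,-0.6,0,0,0],[0,0,-0.6,0,0,0],[0,0,-0.6,0,0,0],[0,0,-0.6,0,0,0],[0,0,-0.5,0,0,0],[0,0,-0.3,0,0,0],[0,0,0,0,0,0],[0,0,0,0,0,0],[0,0,0,0,0,0]], gripper=40)

```text
clock: 3.37
position: [508.4, -22.1, 144.9]
tool_rot: [0.719, 0.696, 0.0, 0.0]
wrist_force: [-0.1, -0.1, 0.0]
width: 40.1
grasp_force: 0.0
```

```bash
python3 - <<'E'
from h import *
from scipy.spatial.transform import Rotation as Ro
C=cal("wrist");im=viewer.snapshot("wrist")[...,::-1].copy();cv2.imwrite("pics/w3.png",im);np.savez("w3.npz",K=C[0],R=C[1],t=C[2])
o=get_obs();print(o["position"],Ro.from_quat(o["tool_rot"]).as_matrix().round(4).tolist(),o["clock"],o["width"],proj(C,[508,-22,117]))
print("blue",blob(im,(105,100,50),(128,255,255),C,117,amin=20))
E
```

```text
[508.567318   -22.40164694 145.14158087] [[0.0329, 0.9995, 0.0014], [0.9995, -0.0329, 0.0003], [0.0004, 0.0013, -1.0]] 3.4167 40.28445666090815 [322.94618999 301.46756093]
blue [(array([ 414.3, -125.1]), array([21. , 11.2]), -43.35), (array([507.8, -18.5]), array([59.9,  7.3]), -1.6), (array([509.1,  14.9]), array([2.3, 5.7]), 88.09)]
```

View pics/w3.png

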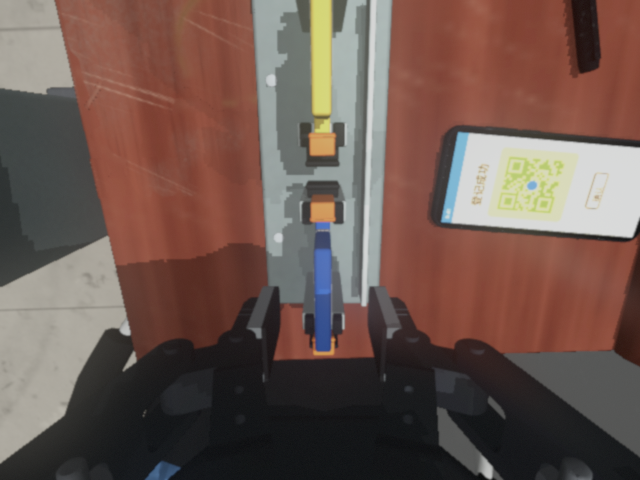

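The head is centred between the fingers, with its top face spanning rows ~262–350 at column 323. The side face sits above that and biases the blob, so I'll use the top face's end edges.

```bash
python3 - <<'E'
from h import *
for f in("w2","w3"):
    im=cv2.imread(f"pics/{f}.png");d=np.load(f+".npz");C=(d["K"],d["R"],d["t"])
    r0,r1=(180,258) if f=="w2" else (225,360)
    prof=im[r0:r1,321:325].astype(int).mean(1)
    print(f,[(r0+i,*p.astype(int)) for i,p in enumerate(prof) if i and abs(p-prof[i-1]).max()>8])
    print([(r,onz(C,(323,r),117)[1].round(1)) for r in ((186,190,194,250,252) if f=="w2" else(260,262,264,349,351))])
E
```

```text
w2 [(185, np.int64(126), np.int64(153), np.int64(200)), (186, np.int64(170), np.int64(129), np.int64(145)), (187, np.int64(210), np.int64(139), np.int64(111)), (188, np.int64(224), np.int64(149), np.int64(110)), (190, np.int64(215), np.int64(144), np.int64(111)), (191, np.int64(174), np.int64(126), np.int64(110)), (192, np.int64(137), np.int64(105), np.int64(97)), (193, np.int64(125), np.int64(92), np.int64(86)), (197, np.int64(145), np.int64(97), np.int64(85)), (198, np.int64(188), np.int64(119), np.int64(92)), (199, np.int64(217), np.int64(142), np.int64(104)), (200, np.int64(229), np.int64(152), np.int64(110)), (250, np.int64(209), np.int64(136), np.int64(105)), (251, np.int64(198), np.int64(129), np.int64(103)), (252, np.int64(182), np.int64(118), np.int64(99)), (253, np.int64(172), np.int64(113), np.int64(97))]
[(186, np.float64(13.9)), (190, np.float64(10.7)), (194, np.float64(7.5)), (250, np.float64(-39.6)), (252, np.float64(-41.4))]
w3 [(228, np.int64(174), np.int64(117), np.int64(92)), (229, np.int64(146), np.int64(123), np.int64(119)), (230, np.int64(142), np.int64(137), np
[... 298 characters left out ...]
8), np.int64(69)), (295, np.int64(147), np.int64(88), np.int64(65)), (350, np.int64(135), np.int64(80), np.int64(64)), (351, np.int64(114), np.int64(105), np.int64(130)), (352, np.int64(93), np.int64(141), np.int64(191)), (353, np.int64(85), np.int64(152), np.int64(206)), (354, np.int64(79), np.int64(143), np.int64(200)), (355, np.int64(70), np.int64(109), np.int64(168)), (356, np.int64(64), np.int64(82), np.int64(143)), (357, np.int64(58), np.int64(70), np.int64(129)), (358, np.int64(46), np.int64(54), np.int64(99)), (359, np.int64(38), np.int64(39), np.int64(60))]
[(260, np.float64(-1.3)), (262, np.float64(-2.2)), (264, np.float64(-3.2)), (349, np.float64(-47.9)), (351, np.float64(-49.0))]
```

Emit:
send_rows(motion=[[-0.01,0,-0.3,0,0,0],[0,0,-0.3,0,0,0],[0,0,-0.3,0,0,0],[0,0,0,0,0,0],[0,0,0,0,0,0]])

```text
clock: 3.83
position: [507.8, -23.1, 108.8]
tool_rot: [0.719, 0.695, 0.0, 0.0]
wrist_force: [0.3, -0.0, 0.6]
width: 39.9
grasp_force: 0.0
```

Emit:
send_rows(motion=[[0,0,0,0,0,0],[0,0,0,0,0,0],[0,0,0,0,0,0],[0,0,0,0,0,0],[0,0,0,0,0,0],[0,0,0,0,0,0],[0,0,0,0,0,0],[0,0,0,0,0,0]], gripper=0, newtons=50)

```text
clock: 4.5
position: [508.0, -23.2, 109.2]
tool_rot: [0.719, 0.695, 0.001, 0.0]
wrist_force: [-0.1, 0.4, 6.4]
width: 7.3
grasp_force: 49.2
```

Emit:
send_rows(motion=[[0,0,0.05,0,0,0],[0,0,0.05,0,0,0],[0,0,0.05,0,0,0],[0,0,0.05,0,0,0],[0,0,0.05,0,0,0],[0,0,0.05,0,0,0],[0,0,0.1,0,0,0],[0,0,0.1,0,0,0],[0,0,0.1,0,0,0],[0,0,0.1,0,0,0],[0,0,0,0,0,0]])

```text
clock: 5.42
position: [508.7, -23.4, 137.9]
tool_rot: [0.719, 0.695, 0.001, 0.001]
wrist_force: [0.5, 0.3, -0.5]
width: 7.7
grasp_force: 52.0
```

Emit:
send_rows(motion=[[0,0,0.3,0,0,0],[0,0,0.4,0,0,0],[0,0,0.4,0,0,0],[0,0,0.4,0,0,0],[0,0,0.4,0,0,0],[0,0,0.3,0,0,0],[0,0,0.2,0,0,0],[0,0,0,0,0,0],[0,0,0,0,0,0]])

```text
clock: 6.17
position: [507.8, -23.2, 232.5]
tool_rot: [0.719, 0.695, 0.001, 0.0]
wrist_force: [0.1, 0.3, -1.2]
width: 7.5
grasp_force: 52.0
```

```bash
python3 - <<'E'
from h import *
im=viewer.snapshot("scene")[...,::-1].copy();o=get_obs();print(o["position"],o["tool_rot"],o["clock"],o["width"])
C=cal("scene");c=proj(C,[508,-22,180]).astype(int);print(c)
x,y=max(c[0]-65,0),max(c[1]-120,0)
cv2.imwrite("pics/s2full.png",im);cv2.imwrite("pics/s2.png",cv2.resize(im[y:y+240,x:x+160],None,fx=2.5,fy=2.5,interpolation=cv2.INTER_CUBIC));print(x,y)
E
```

```text
[507.47704818 -23.18139289 232.03821178] [ 7.19096024e-01  6.94910715e-01  7.44321760e-05 -1.09060182e-05] 6.2167 7.087474788450623
[388 262]
323 142
```

View pics/s2.png

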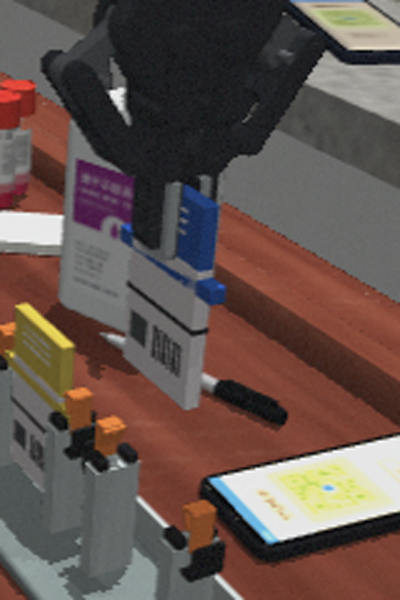

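The card came out cleanly. It hangs nearly upright in the grip, with the line at crop (131–207, 290–333) and the bottom corners at (127,372) and (193,408). I'll compare these with the expected pose.

```bash
python3 - <<'E'
from h import *
C=cal("scene");a=np.radians(-1.85);X=np.array([np.cos(a),np.sin(a),0]);Y=np.array([-np.sin(a),np.cos(a),0])
def P(x,y,z):return (proj(C,np.array([507.8,-22.2,140.2])+X*x+Y*y+np.array([0,0,z]))-[323,142])*2.5
for n,p in dict(botL=(-4,27,0),botR=(-4,-27,0),botR2=(4,-27,0),lineL=(-4,27,40),lineR=(-4,-27,40),topR=(-4,-27,100),topR2=(4,-27,100),earR=(-4,-37,58),earRt=(-4,-37,66)).items():print(n,P(*p).round(1))
# scale, mm per crop px
print((P(0,0,1)-P(0,0,0)),(P(0,1,0)-P(0,0,0)))
im=cv2.imread("pics/s2.png");o=cv2.resize(im[170:420,100:240],None,fx=2.2*1,fy=2.2,interpolation=cv2.INTER_CUBIC)
for p in((-4,27,0),(-4,-27,0),(-4,27,40),(-4,-27,40),(-4,-27,100),(-4,-37,58),(-4,-37,66),(4,-27,0)):
    q=((P(*p)-[100,170])*2.2).astype(int);cv2.drawMarker(o,q.tolist(),(0,255,0),cv2.MARKER_CROSS,12,1)
cv2.imwrite("pics/s2b.png",o)
E
```

```text
botL [118.6 352.5]
botR [181.3 406.8]
botR2 [196.1 402.9]
lineL [124.1 278.1]
lineR [189.  328.5]
topR [201.5 201.9]
topR2 [217.4 198.9]
earR [206.  301.6]
earRt [207.8 284.7]
[ 0.16335944 -1.85228357] [-1.16451657 -0.99894773]
```

View pics/s2b.png

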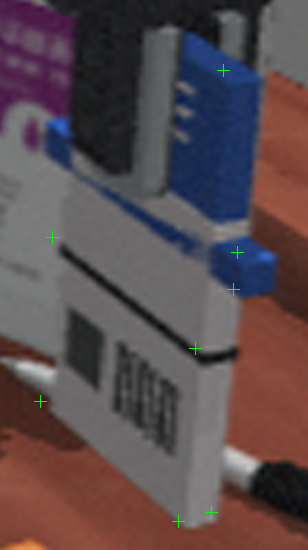

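The card looks about 1–3° off in the pinch. For an accurate reading I'll bring it nearer the scene camera with its face towards it.

Emit:
send_rows(motion=[[-0.25,-0.25,0.1,0,0,0.8],[-0.25,-0.25,0.1,0,0,0.8],[-0.25,-0.25,0.1,0,0,0.8],[-0.25,-0.25,0.1,0,0,0.8],[-0.25,-0.25,0.1,0,0,0.8],[-0.25,-0.25,0.1,0,0,0.8],[-0.25,-0.25,0.1,0,0,0.8],[-0.25,-0.25,0.1,0,0,0.8],[0,0,0,0,0,0.8],[0,0,0,0,0,0.8],[0,0,0,0,0,0],[0,0,0,0,0,0],[0,0,0,0,0,0]])

```text
clock: 7.3
position: [427.5, -103.3, 263.8]
tool_rot: [0.376, 0.927, -0.0, -0.0]
wrist_force: [-0.8, -0.9, -0.9]
width: 7.1
grasp_force: 52.0
```

```bash
python3 - <<'E'
from h import *
im=viewer.snapshot("scene")[...,::-1].copy();o=get_obs();print(o["position"],o["tool_rot"],o["clock"],o["width"])
np.savez("s3.npz",p=o["position"],q=o["tool_rot"])
C=cal("scene");c=proj(C,o["position"]-[0,0,45]).astype(int)
x,y=max(c[0]-70,0),max(c[1]-80,0);print(x,y)
cv2.imwrite("pics/s3full.png",im);cv2.imwrite("pics/s3.png",cv2.resize(im[y:y+150,x:x+150],None,fx=4,fy=4,interpolation=cv2.INTER_CUBIC))
E
```

```text
[ 427.57039256 -103.19215935  263.88806739] [ 3.75321099e-01  9.26894793e-01 -1.21819402e-04 -3.17723592e-04] 7.35 7.43007689650747
300 199
```

View pics/s3.png

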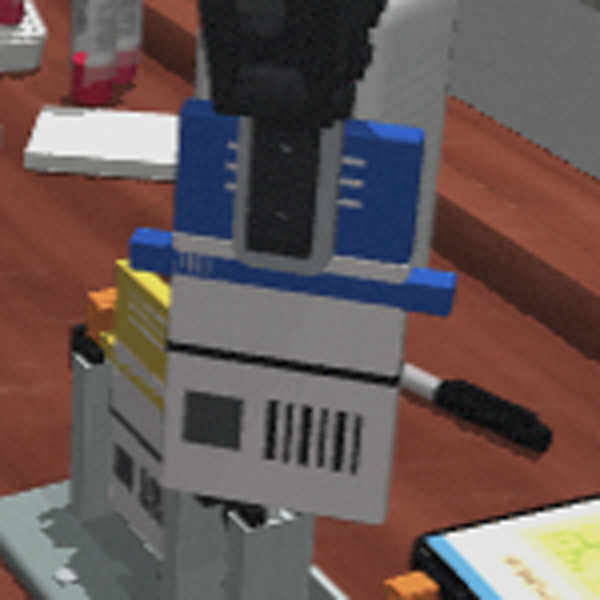

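The face is clear. In crop pixels:
- Bottom corners: (165,488) and (385,523).
- Line ends: (167,347) and (402,380).
- Head top corners: (182,100) and (422,130).
- Ear tips: (131,266), (137,229), (455,274) and (452,314).

I'll run PnP on these points.

```bash
python3 - <<'E'
from h import *
from scipy.spatial.transform import Rotation as Ro
C=cal("scene");d=np.load("s3.npz");T=Ro.from_quat(d["q"]).as_matrix();p=d["p"]
obj=np.array([[-4,27,0],[-4,-27,0],[-4,27,40],[-4,-27,40],[-4,27,100],[-4,-27,100],[-4,37,58],[-4,-37,66],[-4,-37,58]],float)
px=np.array([[165,488],[385,523],[167,347],[402,380],[182,100],[422,130],[131,266],[455,274],[452,314]],float)/4+[300,199]-.375
for sel in (range(9),range(6)):
    s=list(sel);ok,r,t=cv2.solvePnP(obj[s],px[s],C[0],None);e=cv2.projectPoints(obj,r,t,C[0],None)[0][:,0]-px
    Rw=C[1].T@cv2.Rodrigues(r)[0];o=C[1].T@(t.ravel()-C[2])
    print("err",np.abs(e).max(1).round(2)); print("origin",o.round(1),"X",Rw[:,0].round(3),"Y",Rw[:,1].round(3),"Z",Rw[:,2].round(3))
    hd=o+Rw@[0,0,85];print("head-tcp in tool",(T.T@(hd-p)).round(1),"tooly",T[:,1].round(3),"toolx",T[:,0].round(3))
    # constrained: card x axis = tool y direction, only tilt about it
    yy=T[:,0];print("tilt deg (about tool y), Z in tool", (T.T@Rw[:,2]).round(3),"line z rel tcp",((o+Rw@[0,0,40])-p).round(1))
# direct: with known plane of face, intersect rays -> in-plane coordinates
X=T[:,1]; n=X; p0=p-4*X; W=[]
for u in px:
    oo,dd=ray(C,u); w=oo+dd*((p0-oo)@n)/(dd@n)-p; W.append([w@T[:,0],w[2]])
W=np.array(W);print(W.round(1).tolist())
A=obj[:,1:]
ca,cw=A.mean(0),W.mean(0);U,S,Vt=np.linalg.svd((A-ca).T@(W-cw));R2=Vt.T@U.T
print("planar tilt",np.degrees(np.arctan2(R2[1,0],R2[0,0])),"scale",S.sum()/((A-ca)**2).sum(),"det",np.linalg.det(R2),"line",cw+R2@(np.array([0,40])-ca),"head",cw+R2@(np.array([0,85])-ca))
E
```

```text
err [0.47 0.72 1.23 1.12 0.51 0.31 0.18 1.11 0.81]
origin [ 429.5 -103.6  169.9] X [ 0.691  0.722 -0.042] Y [-0.723  0.691 -0.011] Z [0.021 0.038 0.999]
head-tcp in tool [-0.7  4.7  9.1] tooly [ 0.696  0.718 -0.   ] toolx [-0.718  0.696  0.   ]
tilt deg (about tool y), Z in tool [ 0.012  0.042 -0.999] line z rel tcp [  2.8   1.1 -54.1]
err [0.5  0.74 1.17 1.01 0.64 0.36 0.26 1.27 0.66]
origin [ 429.4 -103.7  170. ] X [ 0.691  0.722 -0.037] Y [-0.723  0.691 -0.01 ] Z [0.018 0.034 0.999]
head-tcp in tool [-0.8  4.   8.9] tooly [ 0.696  0.718 -0.   ] toolx [-0.718  0.696  0.   ]
tilt deg (about tool y), Z in tool [ 0.011  0.036 -0.999] line z rel tcp [  2.6   0.8 -53.9]
[[24.6, -92.9], [-28.5, -91.9], [25.7, -54.1], [-29.0, -53.0], [25.0, 8.5], [-27.8, 8.9], [35.1, -34.3], [-38.1, -24.3], [-38.4, -34.3]]
planar tilt -0.5880913912372024 scale 1.0048520807764818 det 1.0000000000000002 line [ -1.72524818 -52.19496273] head [-1.26337039 -7.19733314]
```

The tilt is only about 0.6°, and the line is about 52–54 mm below the TCP. From the same-camera offsets, the target TCP over the slot is about (501, 349.3).

Emit:
send_rows(motion=[[0.115,0.7,0,0,0,-0.58],[0.115,0.7,0,0,0,-0.58],[0.115,0.7,0,0,0,-0.58],[0.115,0.7,0,0,0,-0.58],[0.115,0.7,0,0,0,-0.58],[0.115,0.7,0,0,0,-0.58],[0.115,0.7,0,0,0,-0.58],[0.115,0.7,0,0,0,-0.58],[0.115,0.7,0,0,0,-0.58],[0.115,0.7,0,0,0,-0.58],[0.115,0.7,0,0,0,-0.58],[0.115,0.7,0,0,0,-0.58],[0.115,0.7,0,0,0,-0.58],[0.115,0.7,0,0,0,-0.58],[0.115,0.7,0,0,0,-0.58],[0.115,0.7,0,0.1,0,-0.58],[0,0.1,0,0,0,0],[0,0,0,0,0,0],[0,0,0,0,0,0]])

```text
clock: 8.93
position: [500.8, 348.3, 263.7]
tool_rot: [0.764, 0.645, 0.003, -0.004]
wrist_force: [0.2, 0.2, -1.0]
width: 7.6
grasp_force: 52.0
```

```bash
python3 - <<'E'
from h import *
from scipy.spatial.transform import Rotation as Ro
P=[];
for i in range(4): viewer.snapshot("top") if i<3 else 0; P.append(get_obs()["position"])
o=get_obs();T=Ro.from_quat(o["tool_rot"]).as_matrix();print(np.mean(P,0).round(2),T.round(4).tolist(),np.degrees(np.arctan2(T[1,1],T[0,1])),o["wrist_force"],o["clock"])
im=viewer.snapshot("scene")[...,::-1].copy();C=cal("scene");c=proj(C,[500,350,130]).astype(int);x,y=c[0]-70,c[1]-70;print(x,y)
cv2.imwrite("pics/s4full.png",im);cv2.imwrite("pics/s4.png",cv2.resize(im[y:y+140,x:x+140],None,fx=4,fy=4,interpolation=cv2.INTER_CUBIC))
E
```

```text
[501.17 347.29 264.21] [[0.1692, 0.9856, 0.0002], [0.9855, -0.1692, 0.0099], [0.0097, -0.0015, -1.0]] -9.739764642507243 [ 0.08703125 -0.01421115 -1.10088428] 9.0833
187 129
```

Emit:
send_rows(motion=[[0,0.035,-0.3,0,0,0],[0,0,-0.4,0,0,0],[0,0,-0.4,0,0,0],[0,0,-0.4,0,0,0],[0,0,-0.15,0,0,0],[0,0,0,0,0,0],[0,0,0,0,0,0]])

```text
clock: 9.72
position: [501.3, 349.8, 198.1]
tool_rot: [0.764, 0.645, 0.003, -0.004]
wrist_force: [0.2, -0.6, 0.4]
width: 7.1
grasp_force: 52.0
```

Emit:
send_rows(motion=[[0,0,-0.05,0,0,0],[0,0,-0.05,0,0,0],[0,0,-0.05,0,0,0],[0,0,0,0,0,0]])

```text
clock: 10.05
position: [501.1, 350.1, 192.3]
tool_rot: [0.764, 0.645, 0.004, -0.004]
wrist_force: [0.6, -0.4, -0.8]
width: 7.3
grasp_force: 52.0
```

Emit:
send_rows(motion=[[0,0,-0.04,0,0,0],[0,0,-0.04,0,0,0],[0,0,0,0,0,0]])

```text
clock: 10.3
position: [501.1, 350.1, 188.9]
tool_rot: [0.764, 0.645, 0.003, -0.004]
wrist_force: [-0.8, -0.2, -0.5]
width: 7.1
grasp_force: 52.0
```

Emit:
send_rows(motion=[[0,0,-0.03,0,0,0],[0,0,-0.03,0,0,0],[0,0,0,0,0,0]])

```text
clock: 10.55
position: [501.1, 349.9, 186.4]
tool_rot: [0.764, 0.645, 0.003, -0.004]
wrist_force: [-0.7, -0.7, -1.7]
width: 7.4
grasp_force: 52.1
```

Emit:
send_rows(motion=[[0,0,-0.03,0,0,0],[0,0,-0.03,0,0,0],[0,0,0,0,0,0]])

```text
clock: 10.8
position: [501.1, 350.0, 184.0]
tool_rot: [0.764, 0.645, 0.003, -0.004]
wrist_force: [-0.9, -0.1, -0.6]
width: 7.1
grasp_force: 52.1
```

Emit:
send_rows(motion=[[0,0,-0.03,0,0,0],[0,0,-0.03,0,0,0],[0,0,0,0,0,0]])

```text
clock: 11.05
position: [501.1, 350.0, 181.6]
tool_rot: [0.764, 0.645, 0.003, -0.004]
wrist_force: [0.8, -0.9, -0.2]
width: 7.2
grasp_force: 52.0
```

Emit:
send_rows(motion=[[0,0,-0.04,0,0,0],[0,0,-0.04,0,0,0],[0,0,-0.04,0,0,0],[0,0,0,0,0,0]])

```text
clock: 11.38
position: [501.1, 350.0, 176.7]
tool_rot: [0.764, 0.645, 0.003, -0.004]
wrist_force: [0.8, -1.4, -1.1]
width: 7.3
grasp_force: 52.0
```

Emit:
send_rows(motion=[[0,0,-0.05,0,0,0],[0,0,-0.05,0,0,0],[0,0,-0.05,0,0,0],[0,0,0,0,0,0]])

```text
clock: 11.72
position: [501.1, 350.1, 170.6]
tool_rot: [0.764, 0.645, 0.003, -0.004]
wrist_force: [-0.5, -1.4, -0.8]
width: 7.4
grasp_force: 52.0
```

Emit:
send_rows(motion=[[0,0,-0.05,0,0,0],[0,0,-0.05,0,0,0],[0,0,-0.05,0,0,0],[0,0,0,0,0,0]])

```text
clock: 12.05
position: [501.1, 350.1, 164.6]
tool_rot: [0.764, 0.645, 0.003, -0.004]
wrist_force: [-0.3, -1.6, -0.9]
width: 7.3
grasp_force: 52.0
```

```bash
python3 - <<'E'
from h import *
im=viewer.snapshot("scene")[...,::-1].copy();cv2.imwrite("pics/s5full.png",im);C=cal("scene")
a=np.radians(-9.75);X=np.array([np.cos(a),np.sin(a),0]);Y=np.array([-np.sin(a),np.cos(a),0]);c=np.array([500.7,350.3,0])
P=lambda x,y,z:proj(C,c+X*x+Y*y+[0,0,z])
for y in(-18,-10,10,18):
    u=P(-4,y,105)
    print("y",y,"rim outer",P(-13,y,100).round(1),"inner near",P(-10,y,100).round(1),"inner far",P(10,y,100).round(1),"face100",P(-4,y,100).round(1),"face110",P(-4,y,110).round(1),"ear",P(-4,y,120).round(1))
    col=int(round(u[0]));r=int(u[1])
    for k in range(r-14,r+16):print(k,im[k,col].tolist(),end=" ")
    print()
E
```

```text
y -18 rim outer [252.8 219.8] inner near [254.5 219.6] inner far [266.  218.4] face100 [257.9 219.3] face110 [257.8 213.8] ear [257.6 208.4]
202 [95, 95, 96] 203 [94, 94, 95] 204 [96, 96, 99] 205 [98, 98, 100] 206 [96, 96, 98] 207 [96, 96, 100] 208 [99, 97, 100] 209 [95, 95, 97] 210 [95, 94, 97] 211 [95, 95, 97] 212 [89, 89, 91] 213 [55, 57, 57] 214 [58, 58, 58] 215 [69, 70, 72] 216 [95, 95, 98] 217 [90, 89, 93] 218 [85, 85, 87] 219 [56, 55, 55] 220 [52, 51, 53] 221 [37, 36, 34] 222 [30, 31, 30] 223 [58, 51, 53] 224 [92, 50, 34] 225 [124, 62, 33] 226 [94, 50, 31] 227 [94, 55, 38] 228 [152, 152, 155] 229 [153, 154, 156] 230 [152, 152, 157] 231 [152, 152, 156] 
y -10 rim outer [251.8 218.1] inner near [253.5 217.9] inner far [264.9 216.7] face100 [256.9 217.5] face110 [256.7 212.1] ear [256.6 206.7]
200 [95, 94, 99] 201 [95, 95, 97] 202 [96, 97, 100] 203 [95, 95, 98] 204 [97, 97, 99] 205 [96, 95, 98] 206 [93, 92, 95] 207 [96, 95, 98] 208 [95, 96, 98] 209 [96, 96, 98] 210 [86, 84, 87] 211 [86, 85, 87] 212 [59, 57, 60] 213 [72, 70, 73] 214 [96, 97, 98] 215 [95, 93, 97] 216 [92, 90, 93] 2
[... 860 characters left out ...]
55, 30] 225 [83, 58, 47] 
y 18 rim outer [248.4 212.1] inner near [250.1 212. ] inner far [261.2 210.8] face100 [253.4 211.6] face110 [253.2 206.3] ear [253.1 201. ]
194 [85, 84, 81] 195 [87, 85, 82] 196 [80, 79, 78] 197 [99, 99, 100] 198 [101, 100, 102] 199 [96, 94, 101] 200 [93, 92, 99] 201 [92, 91, 99] 202 [95, 94, 101] 203 [91, 90, 100] 204 [85, 84, 90] 205 [55, 51, 59] 206 [120, 119, 119] 207 [123, 123, 124] 208 [135, 135, 135] 209 [129, 119, 114] 210 [107, 91, 88] 211 [107, 80, 72] 212 [97, 64, 53] 213 [91, 65, 54] 214 [69, 60, 58] 215 [62, 50, 47] 216 [65, 40, 27] 217 [79, 42, 27] 218 [94, 49, 28] 219 [103, 55, 30] 220 [121, 64, 37] 221 [109, 56, 31] 222 [109, 57, 35] 223 [94, 62, 51]
```

```bash
cat > m.py <<'E'
from h import *
import sys
C=cal("scene")
a=np.radians(-9.75);X=np.array([np.cos(a),np.sin(a),0]);Y=np.array([-np.sin(a),np.cos(a),0]);c=np.array([500.5,350.5,0])
P=lambda x,y,z:proj(C,c+X*x+Y*y+[0,0,z])
def edge(f):
    im=cv2.imread(f) if isinstance(f,str) else f
    g=im.astype(float).mean(2)
    for x in(-2,0,2):
        u=P(x,-27,110);col=int(round(u[0]));r=int(round(u[1]));s=g[r-12:r+18,col]
        w=np.clip(75-s[:22],0,None)
        print("x",x,"col",col,"pred z110",u[1].round(2),"z100",P(x,-27,100)[1].round(2),"rows from",r-12,s.astype(int).tolist())
if __name__=="__main__":
    im=cv2.imread("pics/scene1.png");m=cv2.inRange(cv2.cvtColor(im,cv2.COLOR_BGR2HSV),(105,100,40),(128,255,255));m[:,:205]=0;m[:,310:]=0;m[:195]=0;m[245:]=0
    k=np.argwhere(m>0)
    for n,i in dict(left=k[:,1].argmin(),right=k[:,1].argmax(),top=k[:,0].argmin(),bot=k[:,0].argmax()).items():print(n,k[i][::-1])
    cs,_=cv2.findContours(m,0,1);q=cv2.approxPolyDP(max(cs,key=cv2.contourArea),2,True);print(q[:,0].tolist())
    print("pred corners",[P(x,y,100).round(1).tolist() for x,y in((-13,36),(13,36),(13,-36),(-13,-36))],"base95",P(-13,-36,95),P(13,-36,95))
    edge("pics/s5full.png")
E
python3 m.py
```

```text
left [247 210]
right [270 223]
top [254 209]
bot [255 227]
[[247, 210], [255, 227], [270, 225], [261, 209]]
pred corners [[246.2, 208.4], [260.4, 207.0], [270.0, 222.2], [254.9, 223.8]] base95 [254.98207159 226.5884876 ] [270.09406867 224.92357538]
x -2 col 260 pred z110 215.65 z100 221.12 rows from 204 [47, 46, 64, 96, 118, 117, 116, 114, 113, 116, 114, 44, 43, 115, 113, 115, 113, 114, 112, 113, 83, 77, 54, 71, 153, 153, 153, 155, 152, 153]
x 0 col 261 pred z110 215.53 z100 221.0 rows from 204 [53, 54, 54, 65, 118, 116, 116, 118, 117, 116, 117, 45, 64, 117, 117, 117, 117, 118, 117, 117, 83, 69, 57, 85, 154, 153, 152, 153, 153, 214]
x 2 col 262 pred z110 215.41 z100 220.87 rows from 203 [73, 57, 55, 57, 58, 114, 116, 114, 116, 114, 115, 120, 29, 74, 117, 116, 121, 119, 121, 120, 121, 72, 61, 57, 100, 152, 155, 153, 214, 213]
```

Emit:
send_rows(motion=[[0,0,-0.05,0,0,0],[0,0,-0.05,0,0,0],[0,0,-0.05,0,0,0],[0,0,-0.05,0,0,0],[0,0,-0.05,0,0,0],[0,0,-0.05,0,0,0],[0,0,0,0,0,0],[0,0,0,0,0,0]])

```text
clock: 12.77
position: [501.1, 350.2, 152.9]
tool_rot: [0.764, 0.645, 0.003, -0.004]
wrist_force: [-0.8, -1.0, -1.0]
width: 7.4
grasp_force: 52.1
```

```bash
python3 - <<'E'
from m import *
from scipy.spatial.transform import Rotation as Ro
im=viewer.snapshot("scene")[...,::-1].copy();cv2.imwrite("pics/s6full.png",im);edge(im)
o=get_obs();print(o["position"],o["wrist_force"],o["ft_torque"],Ro.from_quat(o["tool_rot"]).as_matrix()[:,2],o["clock"])
cv2.imwrite("pics/s6.png",cv2.resize(im[160:260,200:300],None,fx=6,fy=6,interpolation=cv2.INTER_CUBIC))
E
```

```text
x -2 col 260 pred z110 215.65 z100 221.12 rows from 204 [51, 59, 130, 121, 84, 64, 54, 51, 60, 82, 101, 115, 117, 113, 115, 116, 115, 84, 18, 89, 83, 77, 51, 71, 155, 153, 151, 155, 153, 150]
x 0 col 261 pred z110 215.53 z100 221.0 rows from 204 [56, 59, 130, 124, 73, 70, 77, 56, 52, 53, 88, 117, 118, 118, 117, 116, 116, 94, 18, 112, 84, 73, 56, 87, 154, 153, 153, 153, 151, 153]
x 2 col 262 pred z110 215.41 z100 220.87 rows from 203 [54, 56, 55, 121, 120, 71, 71, 77, 55, 55, 55, 84, 117, 114, 116, 117, 117, 115, 77, 15, 116, 74, 65, 58, 98, 154, 152, 152, 154, 152]
[501.13284801 350.183934   152.97589461] [-0.45953272 -0.38671001 -1.61816311] [-0.18411144  0.08910439 -0.00905854] [ 1.63375274e-04  1.04128516e-02 -9.99945771e-01] 12.8167
```

View pics/s6.png

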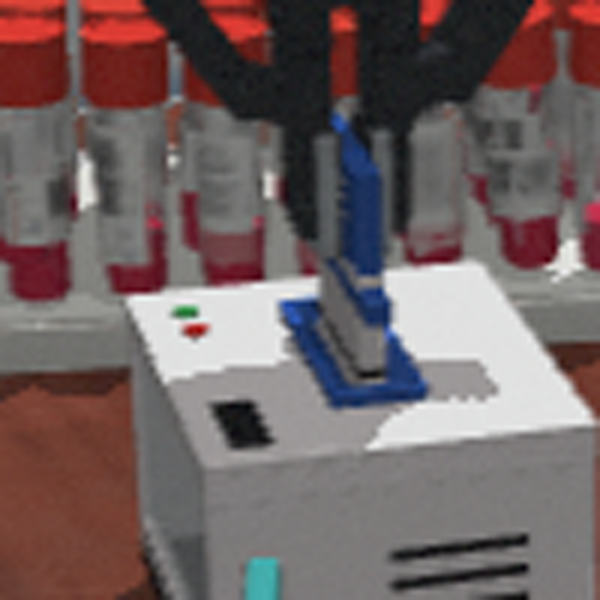

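The card stands upright in the slot, with the line about 1 mm above the rim (crop (370,373), raw row ~221.8 against a target of ~222.4). I'll lower it 1 mm.

Emit:
send_rows(motion=[[0,0,-0.023,0,0,0],[0,0,0,0,0,0],[0,0,0,0,0,0],[0,0,0,0,0,0],[0,0,0,0,0,0],[0,0,0,0,0,0]])

```text
clock: 13.32
position: [501.2, 350.1, 152.2]
tool_rot: [0.764, 0.645, 0.004, -0.004]
wrist_force: [-0.0, -0.8, -0.8]
width: 7.1
grasp_force: 52.1
```

```bash
python3 - <<'E'
from m import *
edge(viewer.snapshot("scene")[...,::-1].copy())
o=get_obs();print(o["position"],o["wrist_force"],o["grasp_force"]);print(job_done())
E
```

```text
x -2 col 260 pred z110 215.65 z100 221.12 rows from 204 [56, 51, 111, 117, 94, 67, 63, 51, 55, 71, 88, 113, 114, 113, 113, 114, 112, 107, 39, 66, 81, 75, 52, 71, 155, 152, 153, 153, 153, 151]
x 0 col 261 pred z110 215.53 z100 221.0 rows from 204 [58, 53, 103, 118, 94, 69, 68, 56, 49, 49, 66, 119, 117, 117, 114, 116, 116, 118, 27, 68, 82, 72, 55, 88, 154, 153, 153, 154, 153, 151]
x 2 col 262 pred z110 215.41 z100 220.87 rows from 203 [58, 51, 58, 119, 120, 86, 68, 76, 58, 56, 55, 55, 116, 117, 117, 118, 117, 118, 118, 25, 67, 74, 61, 54, 99, 152, 154, 152, 153, 153]
[501.24841167 350.13300812 152.2037561 ] [ 0.76852313 -0.32682109 -0.41725193] 52.09532618522644
the job is handed in; nothing more can be done
None
```

The blue card is in the reader slot, printed face to the window, with its black line level with the rim to within about 1 mm by camera; it is still held by its head clear of the floor, and I handed the job in at about 13 s.

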